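# Offer the pressed spool bracket up to its studs

## Task

Lift the freshly pressed steel spool bracket straight up out of the forming die, carry it over the tub (higher than its rim) and offer it up to the blue stand: level, with each stud tip centred under one of its two holes (either way round) and about 15 mm of clear air between the stud tips and the bracket, so that I can slip the rubber bushings on underneath. Never let the bracket touch the stand, leave the tub, the spool of line and the bushings where they are, and finish while still holding the bracket there, steady and touching nothing.

Things in the scene. Friction and masses are not known exactly. Their poses are not given: they have to be found in the camera images.
- bracket: bright steel U bracket, loose, 0.15-0.3 kg. Origin: centre of underside; x along its 112 mm length, z up. Web 38 mm wide (y), 3 mm thick; two upright flanges (x -30 to 30 mm) reach 48 mm above the underside, outer faces 38 mm apart: grip across these. 8 mm wide, 12 mm deep slot mid-top of each. Starts upright in the die, x along its channel, underside 18 mm above the table
- hole_a (a point): centre of one 15 mm hole, in the bare ear of the web beyond the flanges, at the bracket's underside (bracket x = -42 mm, z = 0)
- hole_b (a point): centre of the other 15 mm hole, at the underside (bracket x = +42 mm, z = 0)
- die: fixed open forming die, origin at underside centre. Grey shoe 156 x 120 x 12 mm, bolt heads to 19 mm; two dark blocks 118 mm long (x), 34 wide, tops 36 mm above the table, 40 mm channel between them along x, closed by end stops (28 mm high) at x = +-57.5 mm. The bracket rests on the pad in it, 18 mm above the table, with 1 mm play each side; its flanges stand 30 mm above the blocks
- stand: the blue stand, fixed: plate 204 x 84 mm, top 12 mm above the table, carrying two threaded steel studs 6 mm thick, 84 mm apart, at x = -42 and +42 mm, tips 44 mm above the table, and at x = +88 mm a thin post with a wire eye, 77 mm high. Origin: centre of its underside, on the table; x along the row of studs
- stud_a (a point): centre of the tip of one stud (stand x = -42 mm, 44 mm above the table)
- stud_b (a point): centre of the tip of the other stud (stand x = +42 mm, 44 mm above the table)
- tub: round white open plastic tub, 126 mm across, 78 mm high, standing between die and stand with two lures in it; loose, to be left alone. Origin: centre of its underside
- grey_spool: black spool of grey line lying flat, 61 mm across, 20 mm high, beyond the tub; loose, to be left alone. Origin: centre of its underside
- bushing_1: black rubber bushing, 21 mm across, 9 mm high, on the bench beside the stand; loose, to be left alone. Origin: centre of its underside
- bushing_2: a second bushing like bushing_1, to be left alone
Not all that is in view belongs to the job. Several things look just like the stand: the one meant starts nearest to the robot's base.

How it is judged:
By the outcome, as a careful person would: the job done as asked, in the order asked, and still so for the second after the job is handed in, while the arm keeps its last pose, push and grip.
It also fails if it takes over 48 s, if anything falls off the work surface, if the arm or the gripper's body presses on something with over 40 N, if the wrist force passes 120 N, or if a joint passes its speed limit or range.

## Robot

A 7-joint arm with a two-finger parallel gripper is mounted at the origin on a cart in front of the work surface, level with it; the furniture and walls round the work are solid. World frame = base frame: x ahead of the robot, y to its left, z up, the work surface at z = 0. Lengths are in mm, angles in rad, forces in N, time in s.
With the tool pointing down it reaches from about 400 to 875 mm from the base axis. Payload 6.5 kg.
Tool frame: the origin (TCP) lies at the very end of the fingers, on their centre line; the grasp point (between the pads) lies 19 mm behind it; z points along the fingers, y is the line along which they close (so a half turn about z gives the same grasp; the last joint's range is limited). The gripper opens to 88 mm and grips with 3 to 60 N. Pads are 18 mm wide; open, the fingers measure 123 mm over their backs; the gripper's body (75 mm by 187 mm) begins 45 mm behind the grasp point.
Start: joints at [1.274, 0.536, -0.004, 1.538, 0.003, 1.067, -0.071], TCP at [148.688, -632.757, 238.716] pointing down, gripper open.
Joint ranges: [-2.7, 2.7], [-0.37, 2.16], [-1.27, 1.26], [0.24, 2.4], [-1.31, 4.45], [0.19, 1.91], [-2.76, 2.76]. Speed limits (rad/s): [2.39, 2.39, 3.14, 3.14, 3.14, 3.14, 3.14].

## Interface

Orientations are given as a unit quaternion [x, y, z, w].
In Python, from bench import ctrl, grab_frame, workorder gives the robot as it stands.
- The arm moves only by the shell command python3 -m creep 'ROWS' [FORCE]. ROWS is JSON, a list of rows, each a list of 7 numbers: the turn, a rotation vector about the tool's x, y, z in degrees, then the shift along the tool's x, y, z in mm, then the opening, from 0 (shut) to 1 (fully open). A call has 1 to 5 rows; each row shifts and turns the commanded pose from where the row before left it, along the tool's axes as they then stand; what a row does not reach is not made up. A row lasts 1/10 s, in which the tool goes at most 50 mm and 8.59 degrees, less where a joint would pass 70% of its speed; a pose out of reach is approached as far as the arm can. A call with a gripper value outside its range is refused whole. The fingers move at their own pace and stop on an object; FORCE is the grip in N (left out, the last holds). Time passes only in rows, so rows that do not move let the fingers close. It gives the time, the measured TCP pose, the force, the opening and the grip force at its end, in the units of the state.
- ctrl.read_state(): the state, without advancing time (a new reading comes with each control period).
- grab_frame(name): name is "scene" or "top" or "wrist"; returns a dict with "image" (420x560x3 uint8, red, green, blue), "fx", "fy", "cx", "cy" (pixels), "R" (3x3) and "t" (3): a world point X has camera coordinates R X + t; the wrist camera has in their place "tool_from_camera" (4x4, takes a point from camera to tool coordinates, whose origin is the TCP and whose axes are the flange's). Camera axes: x right, y down, z forward; pixel columns grow to the right and rows downward; lengths in mm; the calibration is good to about 2 mm. The wrist camera is an equidistant fisheye: a pixel r from the principal point sees the ray r / f radians off the axis. A picture is of the moment at which its call begins: read the wrist's pose just before it. There is no depth.
- workorder.hand_in(): hands the job in; it is judged then, once.
The state is a dict: "time_s": time; "joint_pos": joint angles; "qd": joint speeds; "joint_efforts": joint torques, N m; "tool_pos": TCP position; "tcp_rot": TCP orientation; "force": force on the tool from outside, world axes, zero at the start; "torque": the same for the moment, N m; "width": finger opening in mm; "grip_force": force on a finger pad.
Only numpy, scipy, OpenCV 4.12 (cv2) and the standard library are available. Lean on these libraries where they do the work, as an engineer would, in place of code of your own. Each camera call takes 0.05 s, during which the arm holds its last target. There are 200 camera calls.

## Working session

There is one attempt and no reset: what is moved stays moved. The work goes in short steps, Python scripts to look and compute and a shell command to move; the robot and the scene stay as the last step left them, time stands still between calls to the robot, and variables do not carry over. Pictures are saved under pics/ and viewed, at most 11 in all, crops included, and the job is handed in when it is done.

```bash
mkdir -p pics; python3 - <<'E'
from bench import ctrl, grab_frame
import cv2,pickle
s=ctrl.read_state();print({k:s[k] for k in('time_s','tool_pos','tcp_rot','width','force')})
for n in('scene','top'):
    f=grab_frame(n);pickle.dump(f,open(f'{n}.pkl','wb'));cv2.imwrite(f'pics/{n}0.png',f['image'][:,:,::-1]);print(n,f['fx'],f['cx'],f['cy'],f['R'],f['t'])
E
```

```text
{'time_s': 0.0, 'tool_pos': array([ 148.53677617, -632.18773972,  237.86138542]), 'tcp_rot': array([ 9.93342902e-01,  1.15191859e-01, -1.63539493e-04, -8.29885151e-04]), 'width': 87.98699509161793, 'force': array([-0.41176956, -0.34953279,  0.0232311 ])}
scene 484.3289523856992 279.7587504732728 209.89970180406578 [[-0.6240383   0.78137119  0.00593837]
 [ 0.68463704  0.55041348 -0.47782541]
 [-0.37662756 -0.29411573 -0.87843475]] [ 329.48023044 -410.77838327 1777.64788448]
top 438.2756027479152 273.6519348054454 210.94829511985114 [[-0.00156556 -0.99987439 -0.01577165]
 [-0.99861683  0.00239207 -0.05252331]
 [ 0.05255444  0.01566761 -0.99849515]] [  49.21087631  608.61178086 1229.47356738]
```

View pics/top0.png

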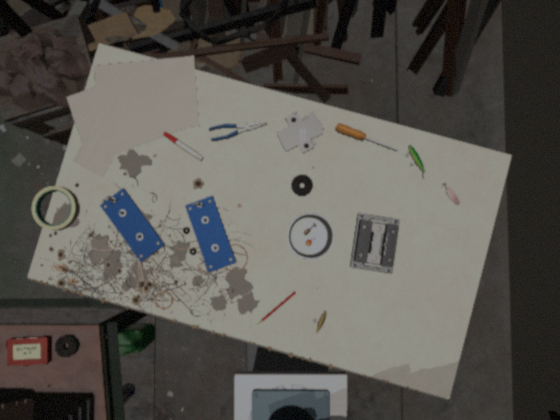

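View pics/scene0.png

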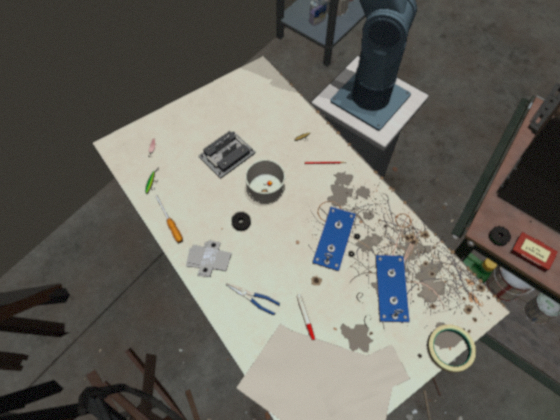

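Top view: two blue stands, at px (132,225) and (210,233). The robot base is at the bottom (290,410), so (210,233) is the nearer one. The die is at (375,243), the tub at (309,236), the spool at (302,185), and the bushings at (187,230) and (193,251). I'll compute distances and confirm in an enlarged crop.

```bash
cat > h.py <<'E'
import numpy as np,cv2
from scipy.spatial.transform import Rotation as Ro
def ray(f,px,z):
    px=np.atleast_2d(px).astype(float)
    d=np.c_[(px[:,0]-f['cx'])/f['fx'],(px[:,1]-f['cy'])/f['fy'],np.ones(len(px))]@f['R']
    c=-f['R'].T@f['t']
    return c+d*((z-c[2])/d[:,2])[:,None]
def wray(f,s,px,z):
    px=np.atleast_2d(px).astype(float)
    u=np.c_[(px[:,0]-f['cx'])/f['fx'],(px[:,1]-f['cy'])/f['fy']];r=np.linalg.norm(u,axis=1)
    d=np.c_[u*(np.sin(r)/np.maximum(r,1e-9))[:,None],np.cos(r)]
    T=f['tool_from_camera'];W=Ro.from_quat(s['tcp_rot']).as_matrix()
    d=d@T[:3,:3].T@W.T;c=W@T[:3,3]+s['tool_pos']
    return c+d*((z-c[2])/d[:,2])[:,None]
def wproj(f,s,X):
    T=f['tool_from_camera'];W=Ro.from_quat(s['tcp_rot']).as_matrix()
    p=((np.atleast_2d(X)-s['tool_pos'])@W-T[:3,3])@T[:3,:3]
    th=np.arctan2(np.linalg.norm(p[:,:2],axis=1),p[:,2]);n=p[:,:2]/np.linalg.norm(p[:,:2],axis=1)[:,None]
    return n*th[:,None]*[f['fx'],f['fy']]+[f['cx'],f['cy']]
def blue(im):
    h=cv2.cvtColor(im,cv2.COLOR_RGB2HSV);return cv2.inRange(h,(100,130,50),(125,255,255))
E
python3 - <<'E'
import pickle;from h import *
for n in('top','scene'):
    f=pickle.load(open(n+'.pkl','rb'));m=blue(f['image']);m=cv2.morphologyEx(m,cv2.MORPH_CLOSE,np.ones((9,9)))
    for c in cv2.findContours(m,0,2)[0]:
        if cv2.contourArea(c)<800: continue
        w=ray(f,c.reshape(-1,2),12)[:,:2].astype(np.float32);r=cv2.minAreaRect(w);b=cv2.boxPoints(r)
        print(n,cv2.minAreaRect(c)[0],'world',r,np.hypot(*r[0]));print(b.round())
f=pickle.load(open('top.pkl','rb'))
for p,z in(((309,236),78),((302,185),20),((187,230),9),((193,251),9),((375,243),36),((377,243),48)):print(p,ray(f,p,z).round())
i=f['image'][:,:,::-1];cv2.imwrite('pics/c1.png',np.hstack([cv2.resize(i[180:280,165:260],None,fx=4,fy=4,interpolation=2),cv2.resize(i[195:295,330:425],None,fx=4,fy=4,interpolation=2)]))
E
```

```text
top (210.4485626220703, 233.53964233398438) world ((545.1865844726562, 228.662353515625), (197.7966766357422, 79.33824157714844), 19.64230728149414) 591.1978381255004
[[439. 233.]
 [465. 158.]
 [652. 225.]
 [625. 299.]]
top (131.90809631347656, 224.7486572265625) world ((570.7904052734375, 454.10528564453125), (198.14865112304688, 79.37794494628906), 36.61989212036133) 729.39241646902
[[468. 427.]
 [515. 363.]
 [674. 481.]
 [627. 545.]]
scene (391.9557189941406, 288.3362731933594) world ((572.9852905273438, 454.35009765625), (199.66651916503906, 80.11076354980469), 36.40550231933594) 731.2633960488849
[[469. 427.]
 [516. 363.]
 [677. 481.]
 [630. 546.]]
scene (333.610107421875, 238.133056640625) world ((547.3551635742188, 229.80482482910156), (198.34555053710938, 77.6374282836914), 19.91748046875) 593.6395645558791
[[441. 233.]
 [467. 160.]
 [654. 227.]
 [627. 300.]]
(309, 236) [[538. -48.  78.]]
(302, 185) [[682. -33.  20.]]
(187, 230) [[555. 296.   9.]]
(193, 251) [[495. 279.   9.]]
(375, 243) [[ 518. -234.   36.]]
(377, 243) [[ 518. -237.   48.]]
```

View pics/c1.png

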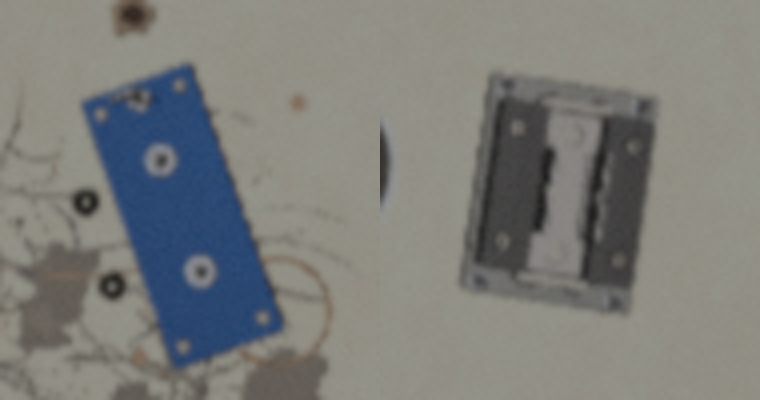

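The crop confirms it: the stand at (210,233), 591 mm from base against 729 mm for the other, has two studs, an eye post at its far end and bushings beside it. The bracket sits in the die at (377,243), axis about −9°. Moving above the die.

```bash
python3 -m creep '[[0,0,7.2,0,0,0,1],[0,0,7.2,0,0,0,1],[0,0,7.3,0,0,0,1],[0,0,0,25.6,-37.3,3,1],[0,0,0,25.6,-37.3,3,1]]'; python3 -m creep '[[0,0,0,25.6,-37.3,3,1],[0,0,0,25.6,-37.3,3,1],[0,0,0,25.6,-37.3,3,1],[0,0,0,25.6,-37.3,3,1],[0,0,0,25.6,-37.3,3,1]]'; python3 -m creep '[[0,0,0,25.6,-37.3,3,1],[0,0,0,25.6,-37.3,3,1],[0,0,0,25.6,-37.3,3,1],[0,0,0,25.6,-37.3,3,1],[0,0,0,25.6,-37.3,3,1]]'
python3 -m creep '[[0,0,0,0,0,0,1],[0,0,0,0,0,0,1]]'
cat > look.py <<'E'
import sys,pickle;from h import *
from bench import ctrl,grab_frame
s=ctrl.read_state();f=grab_frame('wrist');n=sys.argv[1]
pickle.dump((s,f),open(n+'.pkl','wb'));cv2.imwrite(f'pics/{n}.png',f['image'][:,:,::-1])
R=Ro.from_quat(s['tcp_rot']).as_matrix();print(s['time_s'],s['tool_pos'],'x',R[:,0].round(4),'z',R[:,2].round(4),s['force'].round(2),s['width'],s['grip_force'],s['joint_pos'].round(2) if hasattr(s['joint_pos'],'round') else s['joint_pos'])
E
python3 look.py w1
```

```text
time_s: 0.6
tool_pos: [209.8, -566.1, 232.1]
tcp_rot: [0.997, -0.075, -0.0, -0.0]
force: [1.2, 0.8, 0.5]
width: 88.3
grip_force: 0.0
time_s: 1.1
tool_pos: [365.2, -399.3, 217.4]
tcp_rot: [0.997, -0.074, -0.0, -0.0]
force: [1.7, -0.6, 0.8]
width: 88.3
grip_force: 0.0
time_s: 1.6
tool_pos: [519.3, -233.8, 202.4]
tcp_rot: [0.997, -0.074, -0.0, -0.0]
force: [0.6, -0.4, -0.5]
width: 88.4
grip_force: 0.0
time_s: 1.8
tool_pos: [518.7, -234.2, 202.2]
tcp_rot: [0.997, -0.073, -0.001, -0.0]
force: [-0.5, -0.3, -0.1]
width: 87.9
grip_force: 0.0
1.8 [ 518.72409686 -234.1720049   202.17458148] x [ 0.9895 -0.1447 -0.0011] z [-1.e-03  5.e-04 -1.e+00] [-0.53 -0.34 -0.12] 87.93861153702899 0.0 [ 0.4   0.44 -0.08  1.79  0.04  0.91 -1.41]
```

View pics/w1.png

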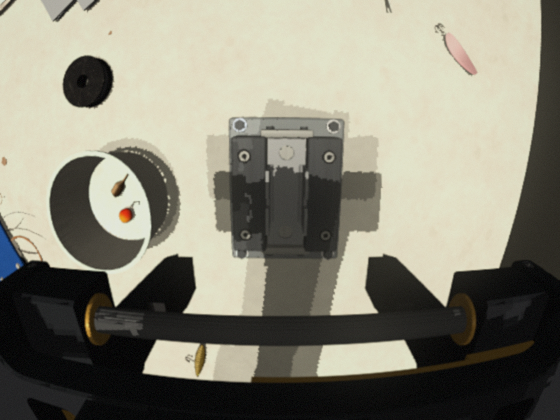

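The wrist view shows the die centred around (287,187), with the bracket's ear holes at about (287,153) and (286,232) and the tub on the left. Converting to world.

```bash
python3 - <<'E'
import pickle;from h import *
s,f=pickle.load(open('w1.pkl','rb'))
for px,z in(((287,153),20),((286,232),20),((244,156),36),((329,157),36),((245,235),36),((325,235),36),((238,126),17),((334,126),17)):print(px,wray(f,s,px,z).round(1))
print('tool y',Ro.from_quat(s['tcp_rot']).as_matrix()[:,1])
cv2.imwrite('pics/c2.png',cv2.resize(f['image'][105:275,215:360,::-1],None,fx=3.5,fy=3.5,interpolation=2))
E
```

```text
(287, 153) [[ 559.7 -246.8   20. ]]
(286, 232) [[ 476.5 -234.    20. ]]
(244, 156) [[ 564.5 -205.3   36. ]]
(329, 157) [[ 551.9 -286.5   36. ]]
(245, 235) [[ 484.9 -192.5   36. ]]
(325, 235) [[ 472.9 -273.7   36. ]]
(238, 126) [[ 594.4 -201.8   17. ]]
(334, 126) [[ 580.6 -298.2   17. ]]
tool y [-1.44731101e-01 -9.89470972e-01 -3.21833645e-04]
```

View pics/c2.png

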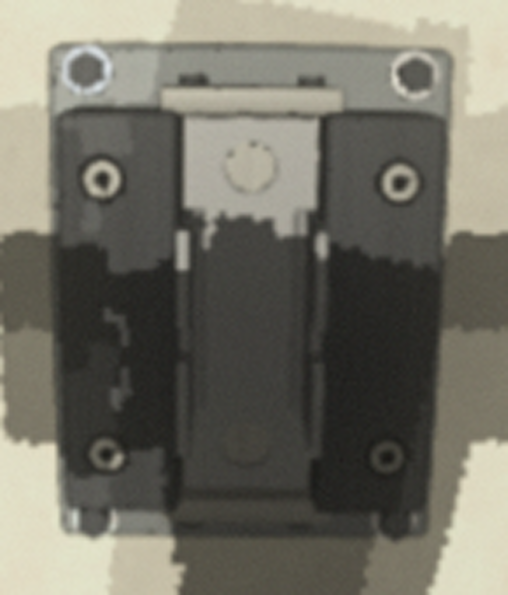

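```bash
python3 -m creep '[[0,0,0.6,0.6,5.8,0,1],[0,0,0,0,0,45,1],[0,0,0,0,0,45,1],[0,0,0,0,0,35,1],[0,0,0,0,0,0,1]]'; python3 -m creep '[[0,0,0,0,0,15,1],[0,0,0,0,0,15,1],[0,0,0,0,0,6,1],[0,0,0,0,0,0,1],[0,0,0,0,0,0,1]]' ; python3 -m creep '[[0,0,0,0,0,0,0.6],[0,0,0,0,0,0,0.5],[0,0,0,0,0,0,0.5],[0,0,0,0,0,0,0.5],[0,0,0,0,0,0,0.5]]' 12; python3 look.py w2
```

```text
time_s: 2.35
tool_pos: [513.8, -241.7, 73.6]
tcp_rot: [0.997, -0.081, -0.004, -0.001]
force: [-0.3, -0.2, -0.4]
width: 88.2
grip_force: 0.0
time_s: 2.85
tool_pos: [518.7, -241.3, 42.3]
tcp_rot: [0.997, -0.079, 0.0, 0.0]
force: [0.5, 0.5, 0.9]
width: 88.1
grip_force: 0.0
time_s: 3.35
tool_pos: [518.3, -241.1, 41.8]
tcp_rot: [0.997, -0.079, 0.0, 0.0]
force: [0.8, -0.1, 0.4]
width: 50.3
grip_force: 0.0
3.35 [ 518.2764541  -241.13816422   41.78691826] x [ 9.875e-01 -1.577e-01  1.000e-04] z [ 1.e-04 -1.e-04 -1.e+00] [ 0.78 -0.09  0.39] 50.30240473335476 0.0 [ 0.4   0.69 -0.06  1.86  0.07  0.6  -1.43]
```

View pics/w2.png

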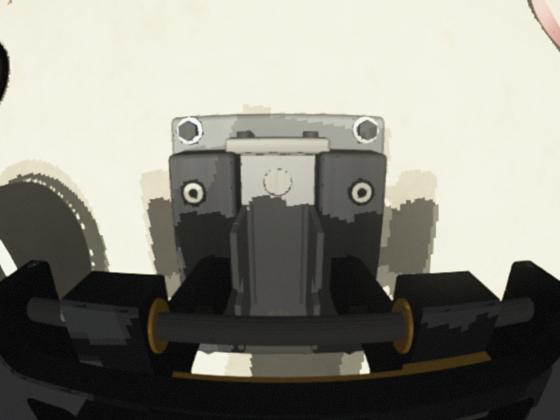

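The fingers straddle the flanges. The block screws are at (193,192) and (361,192) and the hole is at (278,181). Checking centring and yaw.

```bash
python3 - <<'E'
import pickle;from h import *
s,f=pickle.load(open('w2.pkl','rb'));W=Ro.from_quat(s['tcp_rot']).as_matrix()
P=np.vstack([wray(f,s,p,z) for p,z in(((193,192),36),((361,192),36),((278,181),21),((189,130),19),((367,130),19))])
print(((P-s['tool_pos'])@W).round(1))
E
```

```text
[[ 40.4 -42.9   5.8]
 [ 40.4  39.4   5.8]
 [ 42.8  -1.2  20.8]
 [ 70.5 -48.3  22.8]
 [ 70.4  45.6  22.8]]
```

```bash
python3 -m creep '[[0,0,0,0.6,-1.5,0,0.5],[0,0,0,0,0,0,0.5],[0,0,0,0,0,0,0],[0,0,0,0,0,0,0],[0,0,0,0,0,0,0]]' 10; python3 -m creep '[[0,0,0,0,0,0,0],[0,0,0,0,0,0,0],[0,0,0,0,0,0,0],[0,0,0,0,0,0,0]]' 35
```

```text
time_s: 3.9
tool_pos: [519.1, -239.7, 41.7]
tcp_rot: [0.997, -0.079, -0.0, -0.0]
force: [0.7, 0.6, -0.5]
width: 37.9
grip_force: 10.0
time_s: 4.3
tool_pos: [519.1, -239.7, 41.7]
tcp_rot: [0.997, -0.079, -0.0, -0.0]
force: [0.6, -0.3, -0.1]
width: 37.7
grip_force: 35.0
```

```bash
python3 -m creep '[[0,0,0,0,0,-3,0],[0,0,0,0,0,-5,0],[0,0,0,0,0,-7,0],[0,0,0,0,0,-8,0],[0,0,0,0,0,-10,0]]'; python3 -m creep '[[0,0,0,0,0,-20,0],[0,0,0,0,0,-25,0],[0,0,0,0,0,-25,0],[0,0,0,0,0,-15,0],[0,0,0,0,0,0,0]]'; python3 look.py w3
```

```text
time_s: 4.8
tool_pos: [519.0, -239.8, 75.5]
tcp_rot: [0.997, -0.079, -0.0, 0.0]
force: [-0.1, 0.3, -1.8]
width: 37.7
grip_force: 35.0
time_s: 5.3
tool_pos: [520.7, -240.4, 162.6]
tcp_rot: [0.997, -0.079, 0.002, 0.001]
force: [-0.2, -0.0, -1.7]
width: 37.6
grip_force: 35.0
5.3 [ 520.65075105 -240.43267291  162.62856495] x [ 0.9874 -0.1579  0.0049] z [ 0.0047 -0.0019 -1.    ] [-0.18 -0.04 -1.68] 37.62617608281767 34.998866063542664 [ 0.41  0.5  -0.07  1.81  0.05  0.83 -1.41]
```

View pics/w3.png

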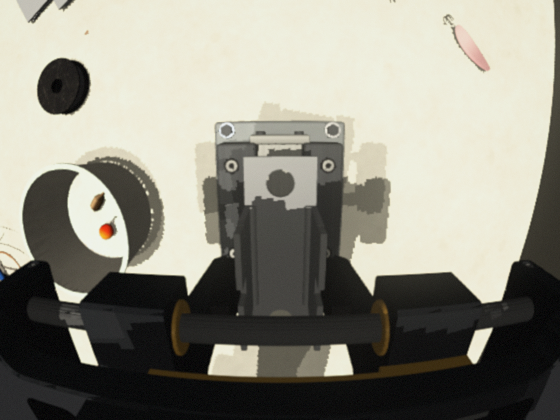

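The bracket is out of the die, level and firmly held, with its hole at (281,184). Carrying it over the tub to a point short of the stand, so the studs can be seen.

```bash
python3 -m creep '[[0,0,0,-3.5,-40,0,0],[0,0,0,-3.5,-40,0,0],[0,0,0,-3.5,-40,0,0],[0,0,0,-3.5,-40,0,0],[0,0,0,-3.5,-40,0,0]]'; python3 -m creep '[[0,0,0,-21.2,-35.8,0,0],[0,0,0,-21.2,-35.8,0,0],[0,0,0,-21.2,-35.8,0,0],[0,0,0,-21.2,-35.8,0,0],[0,0,0,-21.2,-35.8,0,0]]'; python3 -m creep '[[0,0,0,-21.2,-35.8,0,0],[0,0,-7.2,0,0,0,0],[0,0,-7.2,0,0,0,0],[0,0,-7.2,0,0,0,0],[0,0,-7.2,0,0,0,0]]'; python3 -m creep '[[0,0,0,0,0,0,0],[0,0,0,0,0,0,0],[0,0,0,0,0,0,0]]'; python3 look.py w4
```

```text
time_s: 5.85
tool_pos: [532.4, -37.9, 158.7]
tcp_rot: [0.997, -0.079, -0.001, 0.0]
force: [1.0, -0.6, -0.4]
width: 37.8
grip_force: 35.0
time_s: 6.35
tool_pos: [455.3, 155.1, 158.8]
tcp_rot: [0.997, -0.079, -0.001, 0.0]
force: [1.0, 0.4, -1.4]
width: 37.5
grip_force: 35.0
time_s: 6.85
tool_pos: [440.7, 192.4, 158.7]
tcp_rot: [0.985, 0.174, -0.001, 0.0]
force: [0.0, 1.2, -1.5]
width: 37.5
grip_force: 35.0
time_s: 7.15
tool_pos: [441.3, 192.5, 159.3]
tcp_rot: [0.985, 0.17, -0.0, 0.0]
force: [-0.9, -0.0, -1.6]
width: 38.1
grip_force: 35.0
7.15 [441.34229283 192.49708172 159.34946415] x [ 9.422e-01  3.351e-01 -7.000e-04] z [-7.e-04 -3.e-04 -1.e+00] [-0.94 -0.04 -1.57] 38.1231765045254 34.99885820550844 [-0.26  0.39 -0.3   2.03  0.16  0.75 -1.88]
```

View pics/w4.png

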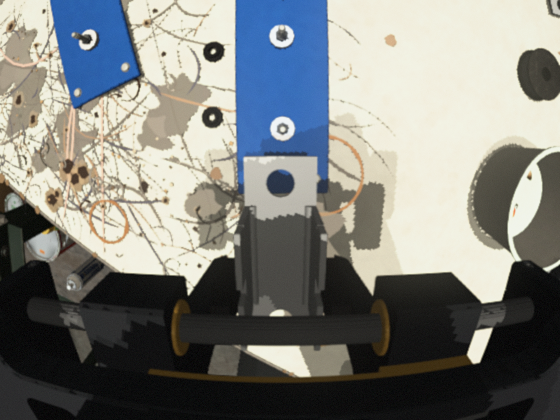

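The stud discs are at (282,129) and (281,35), straight ahead of the bracket hole at (280,183). Enlarging to read the stud tips.

```bash
python3 - <<'E'
import pickle;from h import *
s,f=pickle.load(open('w4.pkl','rb'));W=Ro.from_quat(s['tcp_rot']).as_matrix()
print('cam',f['tool_from_camera'][:3].round(2))
i=f['image'][:,:,::-1]
k=lambda a,b:cv2.resize(i[a:a+30,b:b+32],(480,450),interpolation=2)
cv2.imwrite('pics/c4.png',cv2.resize(np.hstack([k(20,266),k(114,266)]),(800,375)))
for g in(grab for grab in(1,)):
    gm=cv2.inRange(i[165:203,262:300],(60,0,0),(255,255,60));
m=blue(f['image'])[168:200,264:298];y,x=np.nonzero(m);print('hole blue centroid',x.mean()+264,y.mean()+168,x.min()+264,x.max()+264,y.min()+168,y.max()+168)
print(((wray(f,s,(280.5,183),s['tool_pos'][2]-20.7)-s['tool_pos'])@W).round(1))
for p in((281,35),(282,129)):print(((wray(f,s,p,44)-s['tool_pos'])@W).round(1),((wray(f,s,p,14)-s['tool_pos'])@W).round(1))
E
```

```text
cam [[-0.0000e+00 -9.6000e-01 -2.8000e-01  7.2990e+01]
 [ 1.0000e+00 -0.0000e+00 -0.0000e+00 -1.3000e-01]
 [ 0.0000e+00 -2.8000e-01  9.6000e-01 -1.4658e+02]]
hole blue centroid 283.3243243243243 172.3783783783784 278 288 170 175
[[41.8 -0.  20.7]]
[[145.7   0.5 115.2]] [[154.    0.6 145.2]]
[[ 68.2   1.3 115.3]] [[ 67.7   1.4 145.3]]
```

View pics/c4.png

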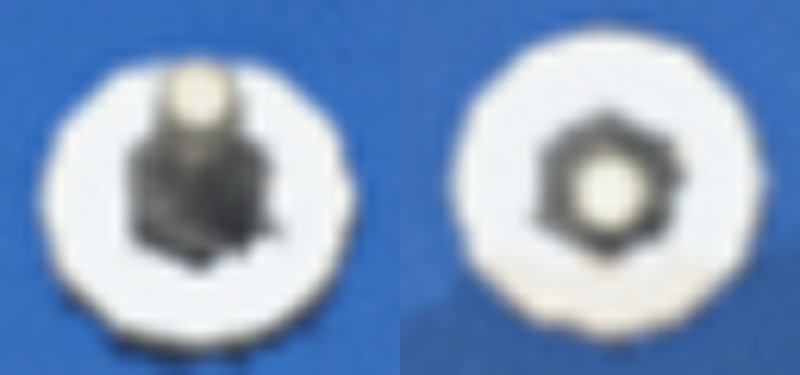

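```bash
python3 - <<'E'
import pickle;from h import *
s,f=pickle.load(open('w4.pkl','rb'));W=Ro.from_quat(s['tcp_rot']).as_matrix()
for p in((281.5,27.1),(282.1,128.9)):print(((wray(f,s,p,44)-s['tool_pos'])@W).round(1))
i=cv2.cvtColor(f['image'],6)[165:205,260:302].astype(np.uint8)
m=((i<95)*255).astype(np.uint8)
for c in cv2.findContours(m,0,2)[0]:
  if cv2.contourArea(c)>200:
    e=cv2.fitEllipse(c);p=np.array(e[0])+(260,165);print(p,e[1:],((wray(f,s,p,s['tool_pos'][2]-20.7)-s['tool_pos'])@W).round(1))
E
```

```text
[[152.6   0.9 115.2]]
[[ 68.3   1.3 115.3]]
[279.82498932 183.41371727] ((24.00166893005371, 27.383434295654297), 102.55745697021484) [[41.6 -0.4 20.7]]
```

```bash
python3 -m creep '[[0,0,0,30,0.4,0,0],[0,0,0,30,0.3,0,0],[0,0,0,30,0.3,0,0],[0,0,0,20.6,0.3,0,0],[0,0,-0.3,0,0,0,0]]'; python3 -m creep '[[0,0,0,0,0,20,0],[0,0,0,0,0,20,0],[0,0,0,0,0,15,0],[0,0,0,0,0,0,0],[0,0,0,0,0,0,0]]';python3 -m creep '[[0,0,0,0,0,0,0],[0,0,0,0,0,0,0],[0,0,0,0,0,0,0]]'; python3 look.py w5; python3 - <<'E'
import cv2
i=cv2.imread('pics/w5.png');cv2.imwrite('pics/c5.png',cv2.resize(i[140:220,230:330],None,fx=7,fy=7,interpolation=2))
E
```

```text
time_s: 7.7
tool_pos: [548.3, 229.6, 159.6]
tcp_rot: [0.985, 0.173, 0.001, -0.0]
force: [-0.3, -0.4, -2.0]
width: 37.3
grip_force: 35.0
time_s: 8.2
tool_pos: [545.8, 228.8, 104.9]
tcp_rot: [0.985, 0.174, -0.0, 0.0]
force: [0.5, 0.0, -1.0]
width: 37.2
grip_force: 35.0
time_s: 8.5
tool_pos: [546.6, 228.9, 105.4]
tcp_rot: [0.985, 0.174, 0.001, -0.0]
force: [0.1, 1.1, -2.0]
width: 37.8
grip_force: 35.0
8.5 [546.57106244 228.94663277 105.40708987] x [0.9396 0.3423 0.0012] z [ 1.1e-03  5.0e-04 -1.0e+00] [ 0.06  1.08 -1.96] 37.77101600545167 34.99882240081206 [-0.29  0.62 -0.25  1.78  0.21  0.77 -1.87]
```

View pics/c5.png

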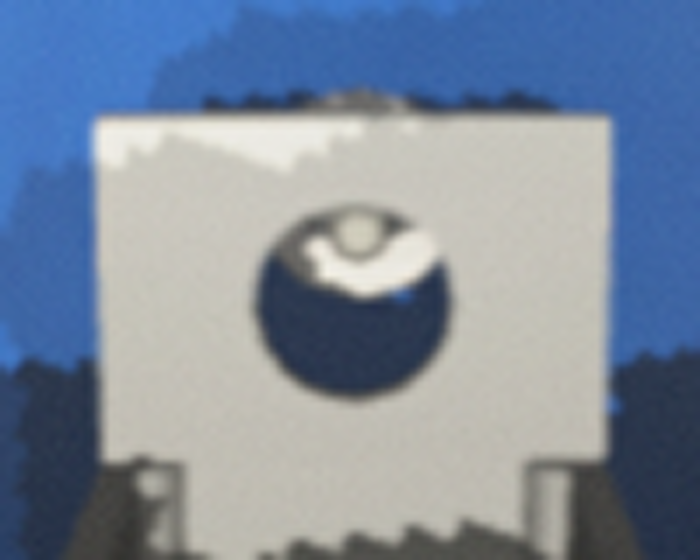

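The stud tip shows through the hole at px (280.6,172.7); the hole centre is at (279.9,182.8). Working out the residual.

```bash
python3 - <<'E'
import pickle;from h import *
s,f=pickle.load(open('w5.pkl','rb'));W=Ro.from_quat(s['tcp_rot']).as_matrix()
print(((wray(f,s,(280.6,172.7),44)-s['tool_pos'])@W).round(2),((wray(f,s,(279.9,182.8),s['tool_pos'][2]-20.7)-s['tool_pos'])@W).round(2))
E
python3 - <<'E'
from bench import ctrl
for i in range(3):print(ctrl.read_state()['tool_pos'])
E
```

```text
[[41.01  0.08 61.46]] [[41.92 -0.32 20.75]]
[546.42787328 228.88745936 105.22998129]
[546.42787328 228.88745936 105.22998129]
[546.42787328 228.88745936 105.22998129]
```

```bash
python3 -m creep '[[0,0,0,-0.9,0.4,5,0],[0,0,0,0,0,7,0],[0,0,0,0,0,6,0],[0,0,0,0,0,4,0],[0,0,0,0,0,0,0]]'; python3 -m creep '[[0,0,0,0,0,0,0],[0,0,0,0,0,0,0],[0,0,0,0,0,0,0],[0,0,0,0,0,0,0]]';python3 look.py w6; python3 - <<'E'
import cv2;from bench import grab_frame
i=cv2.imread('pics/w6.png');a=cv2.resize(i[150:220,240:320],(640,560),interpolation=2)
cv2.imwrite('pics/c6.png',a)
E
```

```text
time_s: 9.05
tool_pos: [544.9, 227.9, 81.7]
tcp_rot: [0.985, 0.174, -0.001, 0.0]
force: [1.0, -0.8, -2.3]
width: 37.7
grip_force: 35.0
time_s: 9.45
tool_pos: [545.6, 228.2, 82.9]
tcp_rot: [0.985, 0.174, 0.0, -0.0]
force: [-0.8, -0.0, -1.8]
width: 37.7
grip_force: 35.0
9.45 [545.59295359 228.16711481  82.92982577] x [9.396e-01 3.424e-01 4.000e-04] z [ 4.e-04  2.e-04 -1.e+00] [-0.8  -0.03 -1.79] 37.69250436329951 34.99898440204561 [-0.29  0.66 -0.24  1.79  0.22  0.72 -1.88]
```

View pics/c6.png

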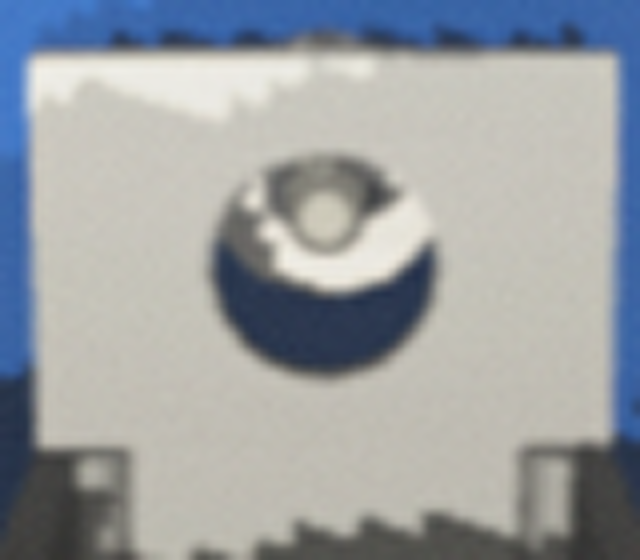

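Now the tip is at px (280.1,176.4) and the hole centre at (280.1,182.75).

```bash
python3 - <<'E'
import pickle;from h import *
s,f=pickle.load(open('w6.pkl','rb'));W=Ro.from_quat(s['tcp_rot']).as_matrix()
a=((wray(f,s,(280.1,176.4),44)-s['tool_pos'])@W);b=((wray(f,s,(280.1,182.75),s['tool_pos'][2]-20.7)-s['tool_pos'])@W);print(a.round(2),b.round(2))
E
```

```text
[[42.3  -0.23 38.95]] [[41.95 -0.22 20.72]]
```

Centred to within 0.4 mm, level, and the gap is about 15 mm. I'll let it settle and hand in.

```bash
python3 -m creep '[[0,0,0,0.2,0,0,0],[0,0,0,0,0,0,0],[0,0,0,0,0,0,0],[0,0,0,0,0,0,0],[0,0,0,0,0,0,0]]' && python3 -c "
from bench import workorder;print(workorder.hand_in())"
```

```text
time_s: 10.0
tool_pos: [545.6, 228.2, 82.7]
tcp_rot: [0.985, 0.174, 0.0, -0.0]
force: [-0.3, -0.2, -1.2]
width: 37.6
grip_force: 35.0
the job is handed in; nothing more can be done
None
```

I lifted the bracket out of the die, carried it over the tub and am holding it level and steady over the near stand's studs. The gap is about 15 mm from the arm's pose; the far hole is centred to about 0.4 mm by camera, and the near hole, hidden at the end, was lined up beforehand. The job was handed in at 10.0 s.

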